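# Uncover the glaze pot and lift off its unmarked twist cap

## Task

Slide the tin cover fully along so that it shuts over the test tiles and bares the glaze pot, and leave it there. Then take off the pot's twist cap: nobody remembers whether it loosens clockwise or anticlockwise, so try one way, and if it stops short go the other; turn it loose while it still sits on the neck before you lift it. Finish while holding the cap level in the gripper, still, about 10 cm straight above where it sat, and leave the other things on the shelf where they are.

Things in the scene. Friction and masses are not known exactly. Their poses are not given: they have to be found in the camera images.
- caddy: Fixed dark wooden rack, 190 (its x) x 350 mm (its y), origin at its underside's centre on the shelf. Pot bay in its -y half, test tiles in its +y half. Rails along its y at x = +-86 mm, tops 96 mm high, carry the tin cover. The pot bay is open from above, 158 mm between rails; floor 12 mm high, end kerb 28 mm high at y = -170 mm, corner posts 96 mm, wall to the tiles 82 mm high at y = 2 mm.
- cover (a joint): Slide in m of the flat tin cover (182 x 165 x 3 mm, underside 96 mm above the shelf) along the caddy's y. 0: over the pot bay; grows towards the caddy's +y; 0.17: end of travel, shut over the tiles, pot bay open. Starts at 0 to 0.05, over the cap. Stays where left; sliding takes about 1.5 N.
- cover_handle (a point): Top centre of the wooden grip block standing on the middle of the cover: 60 mm along the caddy's x, 16 mm along its y (take it across these 16 mm), 32 mm high; this point is 131 mm above the shelf and moves with the cover.
- pot: Fixed white ceramic glaze pot in the pot bay, 84 mm across, neck 49 mm across; origin at its underside's centre, 12 mm above the shelf. Shoulder rises from 28 to 37 mm, neck rim is 52 mm above the origin. Inside the neck two tabs along the pot's y hold the cap's lugs down, and an unseen stop limits their turn.
- cap: Loose round grey twist cap on the pot, about 90 g. Crown 54 mm across, 24 mm high; origin at the centre of the crown's underside, on the neck rim (64 mm above the shelf), z up. A stem with two lugs along the cap's y reaches 22 mm down into the neck. Starts with its y along the pot's y (within 4 degrees).
- cap_top (a point): Centre of the cap's crown top, 24 mm above the cap's origin, under a 3 mm high rib. One way, which differs from start to start, the cap stops hard after 10 to 25 degrees (more if forced; 1.5 mm side play); the other way it turns freely, without rising, to a stop at 75 to 85. From 55 degrees to there (best 70, one grip is enough) it lifts straight off; before that it lifts only 2 mm and is held.
- jar: Bystander: chalky white bisque lidded jar, 96 mm across, 122 mm high, loose; origin at the centre of its underside.
- dip_cup: Bystander: olive ceramic dipping cup, 76 mm across, 85 mm high, loose; origin at the centre of its underside.
- hydrometer: Bystander: chrome hydrometer in its tube, 34 mm across on a 68 mm round foot, 213 mm high, loose; origin at the centre of its underside.
- stick: Bystander: oak stirring stick lying flat, 260 x 22 x 8 mm, long along its x, loose; origin at the centre of its underside.

How it is judged (in metres and radians):
On the way, in this order (a step that is already met when the one before it is completed fails the run):
1. the tin cover is slid at least 155 mm, shut over the tiles, with the cap still on (value of joint cover above 0.155 m and z of cap in the frame of pot below 0.06 m), for 0.2 s.
2. the cap is turned loose (lugs at least 46 degrees from where they were held) while it still sits on the neck (all of step 1 and angle between the y axis of cap and the y axis of pot, either way round above 0.8 rad), for 0.1 s.
At the end, for the whole second after the job is handed in: The cover is open at least 155 mm; the cap is held in the fingers, 60 to 150 mm above its seat on the rim, within 50 mm sideways of the pot's axis, within 17 degrees of level, still, not touching the pot; each bystander is within 30 mm of its start (value of joint cover above 0.155 m and z of cap in the frame of pot between 0.112 and 0.202 m and horizontal distance between cap and pot below 0.05 m and angle between cap's own z axis and vertical below 0.3 rad and contact force between the fingers and cap above 1 N and contact force between cap and pot below 0.05 N and linear speed of cap below 0.03 m/s and distance of each of jar, dip_cup, hydrometer, stick from where it was at the start of the episode below 0.03 m); the arm keeps its last pose, push and grip.
It fails at once if the lidded jar is knocked away or lifted (moved more than 40 mm) (distance of jar from where it was at the start of the episode above 0.04 m).
It fails at once if the dipping cup is knocked away or lifted (moved more than 40 mm) (distance of dip_cup from where it was at the start of the episode above 0.04 m).
It fails at once if the hydrometer tube is knocked away or lifted (moved more than 40 mm) (distance of hydrometer from where it was at the start of the episode above 0.04 m).
It fails at once if the stirring stick is knocked away or lifted (moved more than 40 mm) (distance of stick from where it was at the start of the episode above 0.04 m).
It also fails if it takes over 64 s, if anything falls off the work surface, if the arm or the gripper's body presses on something with over 40 N, if the wrist force passes 120 N, or if a joint passes its speed limit or range.

## Robot

A 6-joint arm with a two-finger parallel gripper is mounted at the origin on the work surface. World frame = base frame: x ahead of the robot, y to its left, z up, the work surface at z = 0. Lengths are in mm, angles in rad, forces in N, time in s.
With the tool pointing down it reaches from about 325 to 850 mm from the base axis. Payload 4.4 kg.
Tool frame: the origin (TCP) lies at the very end of the fingers, on their centre line; the grasp point (between the pads) lies 19 mm behind it (manip.pinch_z is the distance from the TCP to the grasp point, in mm); z points along the fingers, y is the line along which they close (so a half turn about z gives the same grasp; the last joint's range is limited). The gripper opens to 94 mm and grips with 3 to 60 N. Pads are 16 mm wide; open, the fingers measure 119 mm over their backs; the gripper's body (75 mm by 177 mm) begins 78 mm behind the grasp point.
Start: joints at [1, 0.207, 1.542, -0, 1.393, -0.15], TCP at [234.367, 525.071, 205.447] pointing down, gripper open.
Joint ranges: [-2.73, 2.73], [-0.86, 2.22], [0.23, 2.46], [-1.11, 4.25], [0.08, 2.63], [-2.82, 2.82]. Speed limits (rad/s): [2.79, 2.79, 3.14, 3.14, 3.14, 3.14].

## Interface

Orientations are given as a 3x3 rotation matrix whose columns are the frame's x, y, z axes.
In Python, from station import telemetry, vision, ticket, manip gives the robot as it stands. The module is installed in compiled form; this text tells all that it offers.
- The arm moves only by the tool arm_command, never from a script. Its argument "increments" is a list of rows, each a list of 7 numbers: the turn, a rotation vector about the tool's x, y, z in degrees, then the shift along the tool's x, y, z in mm, then the gripper command: -1 is shut, 1 is fully open, values between are in proportion. In form: [[wx, wy, wz, tx, ty, tz, fingers], ...]. A call has 1 to 10 rows; each row is the pose to reach, as a shift and turn from the pose commanded when the call began, along the tool's axes at that moment; what a row does not reach only later rows make up. A row lasts 1/10 s, in which the tool goes at most 50 mm and 8.59 degrees, less where a joint would pass 70% of its speed; a pose out of reach is approached as far as the arm can. A call with a gripper value outside its range is refused whole. The fingers move at their own pace and stop on an object; the grip force is fixed at half the most. Time passes only in rows, so rows that repeat a pose let the fingers close. It gives the time, the measured TCP pose, the force, the opening and the grip force at its end, in the units of the state.
- telemetry.observe(): the state, without advancing time (a new reading comes with each control period).
- vision.snapshot(name): name is "scene" or "side" or "wrist"; returns a dict with "color" (400x640x3 uint8, red, green, blue), "camera_matrix" (3x3 intrinsics, pixels), "T" (4x4, takes a point from camera to world coordinates). Camera axes: x right, y up, looking along -z (the intrinsics and any distortion apply to the point x, -y, -z); pixel columns grow to the right and rows downward; lengths in mm; the calibration is good to about 2 mm. A picture is of the moment at which its call begins. There is no depth.
- ticket.sign_off(): hands the job in; it is judged then, once.
The state is a dict: "time": time; "joint_positions": joint angles; "dq": joint speeds; "effort": joint torques, N m; "position": TCP position; "orientation": TCP orientation; "ft_force": force on the tool from outside, world axes, zero at the start; "ft_torque": the same for the moment, N m; "opening": opening from 0.0 (shut) to 1.0 (fully open); "gripper_force": force on a finger pad.
Only numpy, scipy, OpenCV 4.12 (cv2) and the standard library are available. Lean on these libraries where they do the work, as an engineer would, in place of code of your own. Each camera call takes 0.05 s, during which the arm holds its last target. There are 200 camera calls.

## Working session

There is one attempt and no reset: what is moved stays moved. The work goes in short steps, Python scripts to look and compute and a tool call to move; the robot and the scene stay as the last step left them, time stands still between calls to the robot, and variables do not carry over. Pictures are saved under pics/ and viewed, at most 10 in all, crops included, and the job is handed in when it is done.

Besides the shell and the picture viewer there is one more tool, called after "Call:" as a command line: name --pt "numbers of a row" for each row, then --argument value for the rest. arm_command: Moves the arm, as the interface text tells. Its arguments: {"type":"object","properties":{"increments":{"type":"array"}},"required":["increments"]}

```bash
mkdir -p pics; cat > h.py <<'E'
import numpy as np, cv2
from station import telemetry, vision, ticket, manip
def snap(n,f):
    s=vision.snapshot(n); cv2.imwrite('pics/'+f,s['color'][:,:,::-1]); np.savez('pics/'+f+'.npz',K=s['camera_matrix'],T=s['T'],c=s['color']); return s
def plane(f,px,z):
    d=np.load('pics/'+f+'.npz');K,T=d['K'],d['T'];out=[]
    for u,v in px:
        r=np.linalg.solve(K,[u,v,1]); r=T[:3,:3]@np.array([r[0],-r[1],-r[2]]); o=T[:3,3]
        out.append((o+r*(z-o[2])/r[2])[:2])
    return np.array(out)
E
python3 - <<'E'
from h import *
a=snap('scene','s1.png');b=snap('side','d1.png')
for s in(a,b):print(s['T'].round(2),s['camera_matrix'].round(1))
print(telemetry.observe())
E
```

```text
[[ 6.30000e-01 -5.10000e-01  5.90000e-01  1.49552e+03]
 [ 7.80000e-01  4.10000e-01 -4.80000e-01 -6.94150e+02]
 [ 1.00000e-02  7.60000e-01  6.50000e-01  1.01618e+03]
 [ 0.00000e+00  0.00000e+00  0.00000e+00  1.00000e+00]] [[477.1   0.  320. ]
 [  0.  477.1 206.7]
 [  0.    0.    1. ]]
[[ 9.30000e-01  2.40000e-01 -2.80000e-01  2.42120e+02]
 [-3.70000e-01  6.20000e-01 -6.90000e-01 -1.00810e+03]
 [ 1.00000e-02  7.50000e-01  6.60000e-01  1.02822e+03]
 [ 0.00000e+00  0.00000e+00  0.00000e+00  1.00000e+00]] [[496.4   0.  331.1]
 [  0.  496.4 200. ]
 [  0.    0.    1. ]]
{'time': 0.1, 'joint_positions': array([ 1.00048647e+00,  2.07342205e-01,  1.54280663e+00, -4.89125479e-05,
        1.39350923e+00, -1.50497321e-01]), 'dq': array([-0.00121978, -0.00104082, -0.00291905, -0.00034838,  0.00044592,
       -0.00087603]), 'effort': array([ 1.26231093e-04, -3.71866143e+01, -2.82292128e+01,  6.98711607e-02,
        3.11556074e-02, -6.09795870e-05]), 'position': array([233.98574778, 524.43224148, 204.40483893]), 'orientation': array([[-9.13168762e-01,  4.07580247e-01, -1.07457451e-03],
       [ 4.07581580e-01,  9.13167094e-01, -1.76451942e-03],
       [ 2.62082820e-04, -2.04928079e-03, -9.99997866e-01]]), 'ft_force': array([0.61735339, 0.25060321, 0.30750048]), 'ft_torque': array([ 0.01458802, -0.06978605,  0.04602071]), 'gripper_force': 0.0, 'opening': 0.998040644275187}
```

View pics/s1.png

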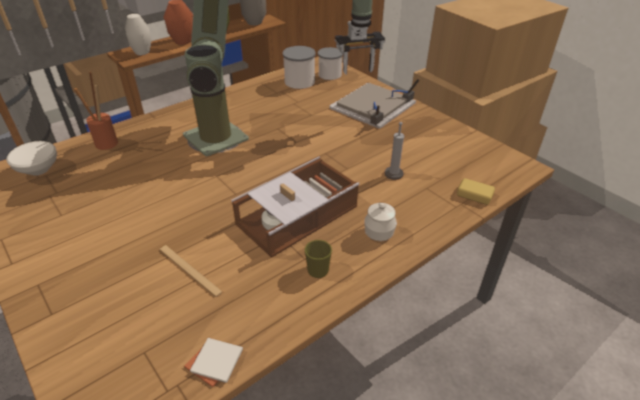

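View pics/d1.png

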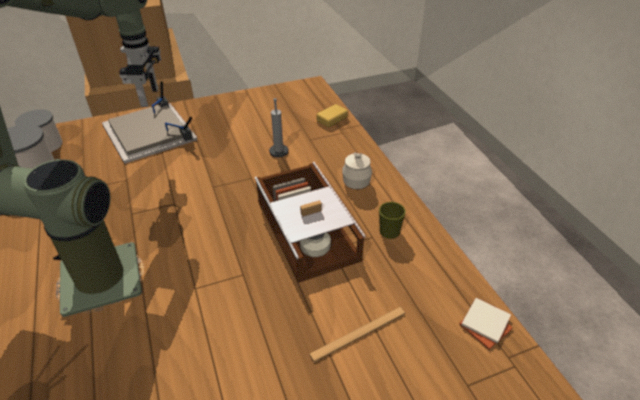

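The scene view shows the caddy with the tin cover centred near (289,197) and its handle at (287,191). In the side view the cover is near (310,213) and the handle at (311,208). The cover is partly open towards the far (tile) end.

```bash
python3 - <<'E'
from h import *
for f,c0 in(('s1.png',(289,205)),('d1.png',(311,225))):
    c=np.load('pics/'+f+'.npz')['c']; h=cv2.cvtColor(c,cv2.COLOR_RGB2HSV)
    m=((h[...,1]<45)&(h[...,2]>110)).astype(np.uint8)
    n,l,st,ce=cv2.connectedComponentsWithStats(m)
    k=l[c0[1],c0[0]]; print(f,k,st[k])
    p=np.argwhere(l==k)[:,::-1].astype(float)
    w=plane(f,p,99).astype(np.float32)
    r=cv2.minAreaRect(w); print(r, cv2.boxPoints(r).round())
    m2=(h[...,0]>8)&(h[...,0]<22)&(h[...,1]>90); 
    b=np.zeros_like(m2); b[c0[1]-30:c0[1]+2,c0[0]-14:c0[0]+16]=1
    n2,l2,s2,ce2=cv2.connectedComponentsWithStats((m2&b).astype(np.uint8)); 
    for i in range(1,n2):
        if s2[i,4]>20: print(s2[i],ce2[i],plane(f,[ce2[i]],117))
ims=[cv2.resize(cv2.imread('pics/'+f)[y:y+120,x:x+130],None,fx=3,fy=4) for f,x,y in(('s1.png',230,145),('d1.png',250,155))]
cv2.imwrite('pics/c1.png',np.hstack(ims))
E
```

```text
s1.png 49 [ 247  172  111   63 2416]
((573.5858154296875, -29.260330200195312), (193.25628662109375, 343.5104675292969), 2.2934250831604004) [[ 470.  138.]
 [ 484. -205.]
 [ 677. -197.]
 [ 663.  146.]]
[297 175   8   5  25] [301.6  176.44] [[540.43817354  16.88322064]]
[281 185  13  15 117] [287.11965812 191.93162393] [[574.38438405 -63.72620089]]
d1.png 401 [ 255  178  104   80 2876]
((566.7650756835938, -31.290420532226562), (191.8682403564453, 342.03765869140625), 2.2177908420562744) [[ 464.  136.]
 [ 478. -206.]
 [ 669. -198.]
 [ 656.  143.]]
[301 201  20  15 202] [310.68316832 207.81188119] [[569.2003866  -65.90198898]]
```

View pics/c1.png

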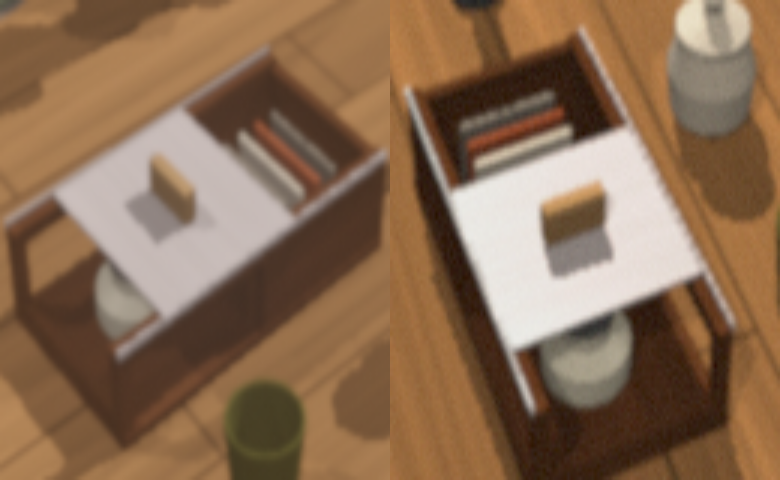

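The crops show that the masked region (rails and cover) gives the caddy: centre about (570,-30), yaw about 2.3°, tiles at world +y. The handle is at about (572,-65), so the cover is at about 0.05.

```bash
python3 - <<'E'
from h import *
print('hyd,jar,cup,stick',plane('s1.png',[(394,174),(380,232),(318,270),(190,270)],0).round())
print('side',plane('d1.png',[(279,151),(357,180),(392,230),(358,334)],0).round())
o=telemetry.observe();R=o['orientation'];p=o['position']
print((R.T@(np.array([572,-65,300])-p)).round(1))
E
```

```text
hyd,jar,cup,stick [[ 610.  375.]
 [ 792.  126.]
 [ 793. -121.]
 [ 567. -403.]]
side [[ 609.  373.]
 [ 799.  126.]
 [ 800. -122.]
 [ 562. -407.]]
[-548.9 -400.7  -94.9]
```

Call:
arm_command --pt "0 0 0 -15 -10 -45 0" --pt "0 0 -4 -50 -35 -80 0" --pt "0 0 -8 -90 -65 -95 0" --pt "0 0 -12 -130 -95 -95 0" --pt "0 0 -16 -170 -125 -95 0" --pt "0 0 -20 -210 -155 -95 0" --pt "0 0 -24 -250 -182 -95 0" --pt "0 0 -26 -290 -212 -95 0" --pt "0 0 -26 -330 -241 -95 0" --pt "0 0 -26 -370 -270 -95 0"

```text
time: 1.1
position: [460.5, 129.2, 300.1]
orientation: [[-0.999, -0.034, -0.0], [-0.034, 0.999, 0.0], [0.0, 0.0, -1.0]]
ft_force: [0.2, 0.2, -0.6]
opening: 0.5
gripper_force: 0.0
```

```bash
cat >> h.py <<'E'
def go(x,y,z,yaw=None):
    o=telemetry.observe();R=o['orientation'];p=o['position']
    a=np.degrees(np.arctan2(R[1,1],R[0,1]))
    print('t',o['time'],'p',p.round(1),'yaw',a.round(1),'q',o['joint_positions'].round(2),'d',(R.T@(np.array([x,y,z])-p)).round(1),'wz',None if yaw is None else round(a-yaw,1))
E
python3 -c "
from h import *
go(572,-65,260,92.3)"
```

```text
t 1.1 p [460.5 129.2 300.1] yaw 91.9 q [ 0.09 -0.06  1.64  0.    1.57 -1.51] d [-104.9 -197.9   40.1] wz -0.4
```

Call:
arm_command --pt "0 0 0 -20 -40 10 0" --pt "0 0 0 -45 -80 20 0" --pt "0 0 0 -65 -120 30 0" --pt "0 0 0 -90 -160 40 0" --pt "0 0 0 -105 -198 40 0" --pt "0 0 0 -105 -198 40 0" --pt "0 0 0 -105 -198 40 0"

```text
time: 1.8
position: [571.5, -63.7, 259.5]
orientation: [[-0.999, -0.032, -0.002], [-0.032, 0.999, 0.001], [0.002, 0.001, -1.0]]
ft_force: [0.2, -0.0, -0.6]
opening: 0.499
gripper_force: 0.0
```

```bash
python3 -c "
from h import *
s=snap('wrist','w1.png');print(s['T'].round(2))
go(572,-65,104,92.3)"
```

```text
[[-3.0000e-02 -9.6000e-01 -2.8000e-01  4.8949e+02]
 [ 1.0000e+00 -3.0000e-02 -1.0000e-02 -6.6650e+01]
 [ 0.0000e+00 -2.8000e-01  9.6000e-01  4.3913e+02]
 [ 0.0000e+00  0.0000e+00  0.0000e+00  1.0000e+00]]
t 1.85 p [571.3 -62.7 259.9] yaw 91.9 q [-0.26  0.17  1.47  0.    1.5  -1.86] d [ -0.8  -2.4 155.9] wz -0.4
```

View pics/w1.png

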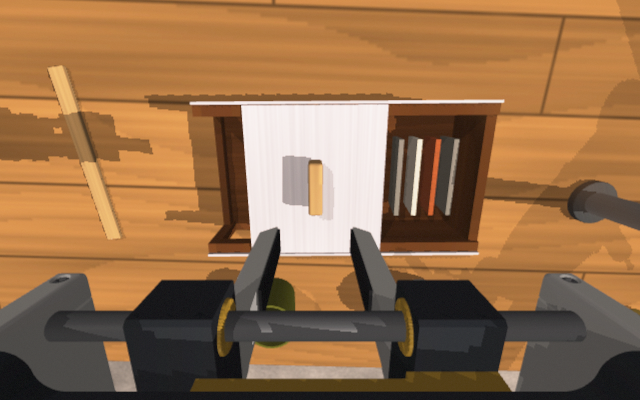

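The wrist view shows the handle top at about (316,190), the cover spanning columns 244–387, and the rails running from (192,103) to (502,101) and from (209,254) to (478,247).

```bash
python3 -c "
from h import *
print(plane('w1.png',[(316,190)],131), plane('w1.png',[(192,103),(502,101),(209,254),(478,247)],96))"
```

```text
[[569.01025218 -62.53002685]] [[ 481.22921798 -205.34303669]
 [ 467.74110757  144.0721751 ]
 [ 668.97049661 -199.10712781]
 [ 647.72187361  151.00282562]]
```

Call:
arm_command --pt "0 0 0 1 0 40 0" --pt "0 0 0 1 0 80 0" --pt "0 0 0 1 0 115 0" --pt "0 0 0 1 0 140 0" --pt "0 0 0 1 0 153 0" --pt "0 0 0 1 0 153 0" --pt "0 0 0 1 0 153 -1" --pt "0 0 0 1 0 153 -1" --pt "0 0 0 1 0 153 -1" --pt "0 0 0 1 0 153 -1"

```text
time: 2.85
position: [571.7, -63.5, 108.8]
orientation: [[-0.999, -0.034, 0.002], [-0.034, 0.999, -0.001], [-0.002, -0.001, -1.0]]
ft_force: [0.2, -0.6, 0.1]
opening: 0.197
gripper_force: 0.0
```

Call:
arm_command --pt "0 0 0 0 0 0 -1" --pt "0 0 0 0 0 0 -1" --pt "0 0 0 0 0 0 -1"

```text
time: 3.15
position: [571.6, -63.4, 108.5]
orientation: [[-0.999, -0.034, 0.002], [-0.034, 0.999, -0.0], [-0.002, -0.0, -1.0]]
ft_force: [-1.3, 0.4, 5.2]
opening: 0.169
gripper_force: 30.0
```

Call:
arm_command --pt "0 0 0 0 8 0 -1" --pt "0 0 0 0 24 0 -1" --pt "0 0 0 0.3 42 0 -1" --pt "0 0 0 0.4 60 0 -1" --pt "0 0 0 0.5 78 0 -1" --pt "0 0 0 0.6 94 0 -1" --pt "0 0 0 0.7 106 0 -1" --pt "0 0 0 0.7 112 0 -1" --pt "0 0 0 0.7 112 0 -1" --pt "0 0 0 0.7 112 0 -1"

```text
time: 4.15
position: [567.3, 49.5, 108.5]
orientation: [[-0.999, -0.034, 0.002], [-0.034, 0.999, 0.001], [-0.002, 0.001, -1.0]]
ft_force: [0.1, 1.9, 6.2]
opening: 0.169
gripper_force: 30.0
```

Call:
arm_command --pt "0 0 0 0 3 0 -1" --pt "0 0 0 0 6 0 -1" --pt "0 0 0 0 6 0 -1"

```text
time: 4.45
position: [567.0, 54.7, 108.5]
orientation: [[-0.999, -0.034, 0.002], [-0.034, 0.999, -0.0], [-0.002, -0.0, -1.0]]
ft_force: [-0.8, -0.2, 6.3]
opening: 0.165
gripper_force: 30.0
```

Call:
arm_command --pt "0 0 0 0 2 0 -1" --pt "0 0 0 0 4 0 -1" --pt "0 0 0 0 4 0 -1"

```text
time: 4.75
position: [567.0, 57.2, 108.5]
orientation: [[-0.999, -0.034, 0.002], [-0.034, 0.999, -0.003], [-0.002, -0.003, -1.0]]
ft_force: [-0.5, -4.8, 5.4]
opening: 0.168
gripper_force: 30.0
```

Call:
arm_command --pt "0 0 0 0 -1 0 0" --pt "0 0 0 0 -1 0 0" --pt "0 0 0 0 -1 0 0" --pt "0 0 0 0 -1 -20 0" --pt "0 0 0 0 -1 -60 0.2" --pt "0 0 0 0 -20 -100 0.5" --pt "0 0 10 0 -60 -120 0.6" --pt "0 0 20 0 -100 -135 0.6" --pt "0 0 30 0 -140 -135 0.6" --pt "0 0 40 0 -174 -135 0.6"

```text
time: 5.75
position: [572.1, -117.0, 243.0]
orientation: [[-0.841, 0.542, 0.001], [0.542, 0.841, -0.0], [-0.001, 0.0, -1.0]]
ft_force: [0.1, 0.3, -0.3]
opening: 0.8
gripper_force: 0.0
```

```bash
python3 -c "
from h import *
s=snap('scene','s2.png');d=snap('side','d2.png');w=snap('wrist','w2.png')
go(574,-115,250,0)
a=cv2.resize(s['color'][140:260,220:370],None,fx=2.6,fy=2.4);b=cv2.resize(d['color'][150:290,240:390],None,fx=2.6,fy=2.057)
t=np.hstack([a,b]);b2=cv2.resize(w['color'],(462,288));
b2=np.pad(b2,((0,0),(0,t.shape[1]-462),(0,0)));cv2.imwrite('pics/c2.png',np.vstack([t,b2])[:,:,::-1])"
```

```text
t 5.9 p [ 571.6 -116.7  241.7] yaw 57.4 q [-0.35  0.2   1.47  0.    1.47 -1.35] d [-1.1  2.8 -8.3] wz 57.4
```

View pics/c2.png

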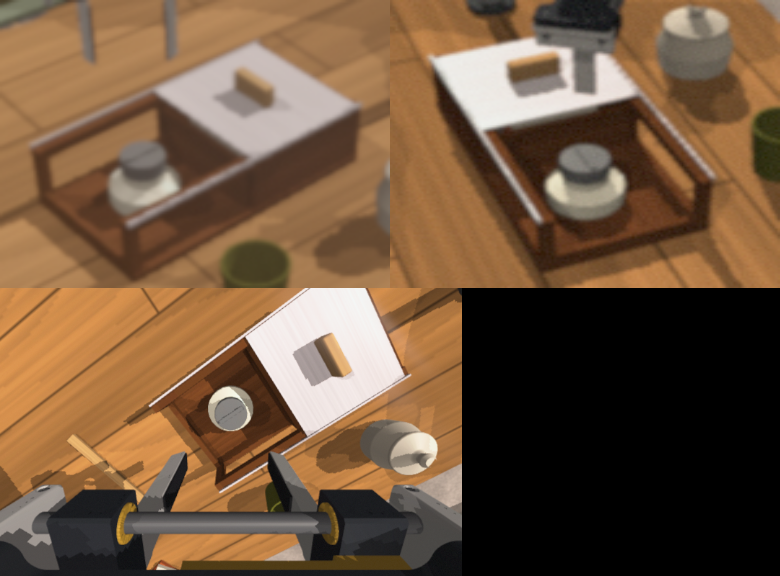

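The cover is shut over the tiles and the grey cap is exposed. The cap top is at about (320,175) in wrist, (274,203) in scene and (315,226) in side pixels.

```bash
python3 - <<'E'
from h import *
print('scene/side',plane('s2.png',[(274.2,203)],88),plane('d2.png',[(314.6,226)],88))
c=np.load('pics/w2.png.npz')['c'][:,:,::-1]
h=cv2.cvtColor(c,cv2.COLOR_BGR2HSV);b=h[150:210,285:355]
m=((b[...,1]<60)&(b[...,2]>90)&(b[...,2]<175)).astype(np.uint8)
n,l,s,ce=cv2.connectedComponentsWithStats(m)
for i in range(1,n):
    if s[i,4]>60: print(s[i],ce[i])
k=1+s[1:,4].argmax();p=np.argwhere(l==k)[:,::-1]+[285,150]
w=plane('w2.png',p.astype(float),88).astype(np.float32)
print(cv2.minEnclosingCircle(w),w.mean(0),np.median(h[170:180,313:327].reshape(-1,3),0))
print(plane('w2.png',[(320,175)],88))
E
```

```text
scene/side [[ 563.23507587 -104.97194915]] [[ 564.40459817 -108.00136805]]
[ 48   0  17  29 225] [58.20444444  9.96444444]
[   3    2   54   47 1662] [33.32611312 24.68712395]
((556.6950073242188, -111.19367980957031), 33.079402923583984) [ 561.91473 -108.9517 ] [ 13.  13. 135.]
[[ 563.17000476 -107.41437209]]
```

```bash
python3 -c "
from h import *
go(563.5,-107.5,63,17)"
```

```text
t 5.9 p [ 571.6 -116.7  241.7] yaw 57.4 q [-0.35  0.2   1.47  0.    1.47 -1.35] d [ 11.5   3.4 178.7] wz 40.4
```

Call:
arm_command --pt "0 0 8 6 2 30 0.6" --pt "0 0 16 11 3 60 0.6" --pt "0 0 24 11.5 3.5 80 0.6" --pt "0 0 32 11.5 3.5 100 0.6" --pt "0 0 40 11.5 3.5 120 0.6" --pt "0 0 40 11.5 3.5 130 0.6" --pt "0 0 40 11.5 3.5 130 0.6" --pt "0 0 40 11.5 3.5 130 0.6"

```text
time: 6.7
position: [564.5, -105.5, 112.9]
orientation: [[-0.305, 0.952, 0.001], [0.952, 0.305, 0.0], [-0.0, 0.0, -1.0]]
ft_force: [0.8, 0.6, 0.5]
opening: 0.799
gripper_force: 0.0
```

```bash
python3 -c "
from h import *
go(563.5,-107.5,63,17)
w=snap('wrist','w3.png');cv2.imwrite('pics/c3.png',w['color'][60:340,130:510][:,:,::-1])"
```

```text
t 6.7 p [ 564.5 -105.5  112.9] yaw 17.8 q [-0.34  0.3   1.63  0.    1.21 -0.65] d [-1.6 -1.6 49.9] wz 0.8
```

View pics/c3.png

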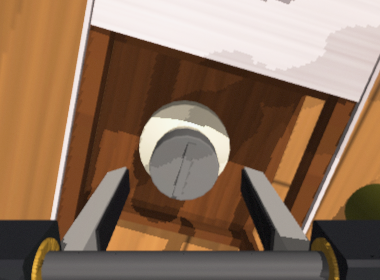

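The crop shows the cap's top disc centred at about (184,166), which is full-image (314,226), lying between the open fingers.

```bash
python3 -c "
from h import *
w=plane('w3.png',[(314,226),(279,226),(348,226),(314,261)],88);print(w)
go(*w[0],63,17)"
```

```text
[[ 562.88979712 -106.00947331]
 [ 537.62646359 -114.09912596]
 [ 587.43578558  -98.14952402]
 [ 571.86953582 -134.10158759]]
t 6.75 p [ 565.  -105.9  113.5] yaw 17.7 q [-0.34  0.3   1.63  0.    1.21 -0.64] d [ 0.5 -2.1 50.5] wz 0.7
```

Within tolerance; small correction and descend.

Call:
arm_command --pt "0 0 0 -0.5 -2 20 0.6" --pt "0 0 0 -0.5 -2 38 0.6" --pt "0 0 0 -0.5 -2 50 0.6" --pt "0 0 0 -0.5 -2 50 0.6" --pt "0 0 0 -0.5 -2 50 -1" --pt "0 0 0 -0.5 -2 50 -1" --pt "0 0 0 -0.5 -2 50 -1" --pt "0 0 0 -0.5 -2 50 -1" --pt "0 0 0 -0.5 -2 50 -1" --pt "0 0 0 -0.5 -2 50 -1"

```text
time: 7.75
position: [563.4, -107.4, 63.6]
orientation: [[-0.302, 0.953, 0.002], [0.953, 0.302, -0.001], [-0.001, 0.002, -1.0]]
ft_force: [0.0, 0.5, 4.8]
opening: 0.569
gripper_force: 30.0
```

```bash
python3 -c "
from h import *
o=telemetry.observe();print(o['ft_torque'],o['ft_force'],o['opening'],o['gripper_force'],o['position'])"
```

```text
[-0.03907835 -0.02373702  0.03152409] [0.0383974  0.47532144 4.78823163] 0.569379156746987 30.001028180122375 [ 563.39603533 -107.44018891   63.58496473]
```

Call:
arm_command --pt "0 0 4 0 0 0 -1" --pt "0 0 8 0 0 0 -1" --pt "0 0 12 0 0 0 -1" --pt "0 0 15 0 0 0 -1" --pt "0 0 15 0 0 0 -1"

```text
time: 8.25
position: [563.0, -107.2, 63.6]
orientation: [[-0.044, 0.999, 0.001], [0.999, 0.044, -0.0], [-0.0, 0.001, -1.0]]
ft_force: [-0.3, 0.2, 6.3]
opening: 0.57
gripper_force: 30.0
```

```bash
python3 -c "
from h import *
o=telemetry.observe();print(o['ft_torque'],o['ft_force'],o['effort'][5]);go(563,-107,63,17.8)"
```

```text
[-0.01010023  0.15904374 -0.03671458] [-0.27842582  0.22755229  6.33212205] 0.1453991699963808
t 8.25 p [ 563.  -107.2   63.6] yaw 2.5 q [-0.34  0.36  1.67  0.    1.12 -0.38] d [0.2 0.  0.6] wz -15.3
```

Call:
arm_command --pt "0 0 3 0 0 0 -1" --pt "0 0 6 0 0 0 -1" --pt "0 0 6 0 0 0 -1"

```text
time: 8.55
position: [562.4, -106.8, 63.6]
orientation: [[0.058, 0.998, -0.0], [0.998, -0.058, 0.0], [-0.0, -0.0, -1.0]]
ft_force: [-1.8, 2.0, 7.3]
opening: 0.569
gripper_force: 30.0
```

```bash
python3 -c "
from h import *
o=telemetry.observe();print(o['ft_torque'],o['ft_force'],o['effort'][5]);go(563,-107,63,17.8)"
```

```text
[0.30590341 0.6700623  0.54930682] [-1.84829326  1.97720346  7.3274974 ] 0.6664258427917957
t 8.55 p [ 562.4 -106.8   63.6] yaw -3.3 q [-0.34  0.36  1.67 -0.    1.12 -0.28] d [-0.2  0.6  0.6] wz -21.1
```

Call:
arm_command --pt "0 0 3 0 0 0 -1" --pt "0 0 6 0 0 0 -1" --pt "0 0 6 0 0 0 -1"

```text
time: 8.85
position: [563.0, -104.3, 63.4]
orientation: [[0.162, 0.987, 0.001], [0.987, -0.162, 0.004], [0.004, 0.0, -1.0]]
ft_force: [0.4, 7.5, 6.4]
opening: 0.57
gripper_force: 30.1
```

```bash
python3 -c "
from h import *
o=telemetry.observe();print(o['ft_torque'],o['ft_force'],o['effort'][5]);go(563,-107,63,17.8)"
```

```text
[1.41677717 0.0688774  0.68883273] [0.36695028 7.54503077 6.4209811 ] 0.802764929831028
t 8.85 p [ 563.  -104.3   63.4] yaw -9.3 q [-0.34  0.36  1.67  0.    1.12 -0.18] d [-2.7  0.5  0.4] wz -27.1
```

The side force and torque are rising at about 21–27°, so that is the hard stop. I'll turn it the other way.

Call:
arm_command --pt "0 0 -6 0 0 0 -1" --pt "0 0 -12 0 0 0 -1" --pt "0 0 -18 0 0 0 -1" --pt "0 0 -24 0 0 0 -1" --pt "0 0 -30 0 0 0 -1" --pt "0 0 -36 0 0 0 -1" --pt "0 0 -42 0 0 0 -1" --pt "0 0 -48 0 0 0 -1" --pt "0 0 -54 0 0 0 -1" --pt "0 0 -60 0 0 0 -1"

```text
time: 9.85
position: [562.8, -107.3, 63.5]
orientation: [[-0.775, 0.632, 0.001], [0.632, 0.775, -0.0], [-0.001, 0.001, -1.0]]
ft_force: [-1.3, 0.2, 5.7]
opening: 0.574
gripper_force: 30.0
```

```bash
python3 -c "
from h import *
o=telemetry.observe();print(o['ft_torque'],o['ft_force'],o['effort'][5]);go(563,-107,63,17.8)"
```

```text
[ 0.08794217  0.17205401 -0.16328072] [-1.29581066  0.15742815  5.67382842] 0.6974194385111332
t 9.85 p [ 562.8 -107.3   63.5] yaw 50.8 q [-0.34  0.36  1.67  0.    1.12 -1.23] d [0.  0.3 0.5] wz 33.0
```

Call:
arm_command --pt "0 0 -6 0 0 0 -1" --pt "0 0 -12 0 0 0 -1" --pt "0 0 -18 0 0 0 -1" --pt "0 0 -24 0 0 0 -1" --pt "0 0 -30 0 0 0 -1" --pt "0 0 -36 0 0 0 -1" --pt "0 0 -37 0 0 0 -1" --pt "0 0 -37 0 0 0 -1"

```text
time: 10.65
position: [562.8, -107.9, 63.5]
orientation: [[-0.999, 0.042, 0.001], [0.042, 0.999, -0.001], [-0.001, -0.001, -1.0]]
ft_force: [-2.0, -1.1, 5.7]
opening: 0.568
gripper_force: 30.0
```

```bash
python3 -c "
from h import *
o=telemetry.observe();print(o['ft_torque'],o['ft_force'],o['effort'][5]);go(563,-107,63,17.8)
w=snap('wrist','w4.png');cv2.imwrite('pics/c4.png',w['color'][60:340,130:510][:,:,::-1])"
```

```text
[-0.11550785  0.20204204 -0.08769902] [-1.98790508 -1.11109012  5.71901065] -0.11042152997106314
t 10.65 p [ 562.8 -107.9   63.5] yaw 87.6 q [-0.34  0.36  1.67 -0.    1.12 -1.87] d [-0.2  0.9  0.5] wz 69.8
```

View pics/c4.png

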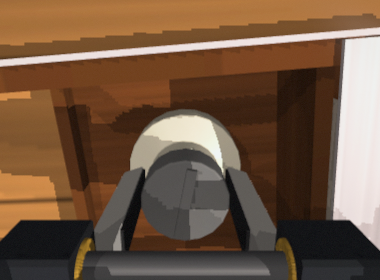

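The crop shows the cap between the fingers with its rib line running from about (193,170) to (183,238), nearly across the rails.

```bash
python3 -c "
from h import *
w=plane('w4.png',[(323,230),(313,298)],90);d=w[0]-w[1];print(w,np.degrees(np.arctan2(d[1],d[0]))%180)
w=plane('w3.png',[(319,206),(305,258)],90);d=w[0]-w[1];print(np.degrees(np.arctan2(d[1],d[0]))%180)"
```

```text
[[ 543.95651052 -102.68143307]
 [ 588.53570425 -110.33053644]] 170.26373681237112
93.60346122383216
```

The rib has turned about 70–77° with no torque left, so the cap is loose. I'll lift it.

Call:
arm_command --pt "0 0 0 0 0 -2 -1" --pt "0 0 0 0 0 -6 -1" --pt "0 0 0 0 0 -12 -1" --pt "0 0 0 0 0 -12 -1"

```text
time: 11.1
position: [562.8, -107.2, 75.1]
orientation: [[-0.999, 0.042, 0.001], [0.042, 0.999, -0.0], [-0.001, -0.0, -1.0]]
ft_force: [-0.2, 0.8, -1.4]
opening: 0.568
gripper_force: 30.0
```

Free, with about 1 N of load. I'll continue up.

Call:
arm_command --pt "0 0 0 0 0 -8 -1" --pt "0 0 0 0 0 -22 -1" --pt "0 0 0 0 0 -40 -1" --pt "0 0 0 0 0 -58 -1" --pt "0 0 0 0 0 -75 -1" --pt "0 0 0 0 0 -86 -1" --pt "0 0 0 0 0 -90 -1" --pt "0 0 0 0 0 -90 -1" --pt "0 0 0 0 0 -90 -1" --pt "0 0 0 0 0 -90 -1"

```text
time: 12.1
position: [561.6, -106.9, 163.3]
orientation: [[-0.999, 0.042, -0.002], [0.042, 0.999, 0.001], [0.002, 0.001, -1.0]]
ft_force: [0.1, 0.2, -1.8]
opening: 0.57
gripper_force: 30.0
```

```bash
python3 -c "
from h import *
go(563,-107,164)
s=snap('side','d5.png');cv2.imwrite('pics/c5.png',cv2.resize(s['color'][90:310,200:440],None,fx=2.5,fy=2.5)[:,:,::-1])"
```

```text
t 12.1 p [ 561.6 -106.9  163.3] yaw 87.6 q [-0.34  0.24  1.59  0.    1.31 -1.87] d [-1.4 -0.1 -0.7] wz None
```

View pics/c5.png

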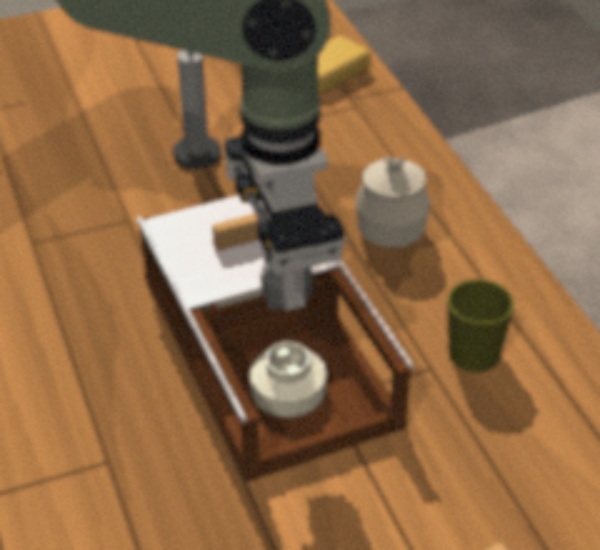

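The picture shows the open pot neck at (288,360), the cap in the fingers above it at (287,285), the cover still open, and the jar, cup and hydrometer in place.

```bash
python3 -c "
from h import *
print(ticket.sign_off())"
```

```text
the job is handed in; nothing more can be done
None
```

Job handed in (no verdict came back): the cover is shut over the tiles, and the cap, turned about 70° anticlockwise after clockwise stopped at about 20°, is held level and still about 10 cm above the pot. The jar, cup and hydrometer look unmoved; I didn't re-check the stick.

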